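# Gauge the reel bushing and sort it

### The arm

A 6-joint arm with a two-finger parallel gripper is mounted at the origin on the work surface. World frame = base frame: x ahead of the robot, y to its left, z up, the work surface at z = 0. Lengths are in m, angles in rad, forces in N, time in s.
With the tool pointing down it reaches from about 0.25 to 0.8 m from the base axis. Payload 8.5 kg.
Tool frame: the origin (TCP) lies midway between the tips of the shut fingers; the grasp point (between the pads) lies 19 mm behind it; z points along the fingers, y is the line along which they close (so a half turn about z gives the same grasp; the last joint's range is limited). The gripper opens to 85 mm and grips with 20 to 120 N. Pads are 22 mm wide; open, the fingers measure 114 mm over their backs; the gripper's body (76 mm by 85 mm) begins 54 mm behind the grasp point. The pads swing forward as they close: fully open they stand 13 mm farther back than shut.
Start: joints at [-1.171, 0.238, -0.013, 1.319, 0, 1.571], TCP at [0.204, -0.484, 0.231] pointing down, gripper open.
Joint ranges: [-2.66, 2.66], [-1.03, 1.9], [-1.14, 1.46], [-1.82, 2.27], [-1.45, 1.34], [-3.14, 3.14]. Speed limits (rad/s): [2.22, 2.22, 2.79, 3.14, 3.14, 3.14].

### API

Orientations are given as a rotation vector (axis times angle).
In Python, from station import * gives the robot as it stands. The module is installed in compiled form; this text tells all that it offers.
- The arm moves only by the tool arm_command, never from a script. Its argument "motion" is a list that holds one entry, the list of rows, each a list of 5 numbers: the shift along the tool's x, y, z in m, then the turn about the tool's z in degrees, then the opening, from 0 (shut) to 1 (fully open). A call has 1 to 20 rows; each row is the pose to reach, as a shift and turn from the pose commanded when the call began, along the tool's axes at that moment; what a row does not reach only later rows make up. A row lasts 1/12 s, in which the tool goes at most 41.7 mm and 7.16 degrees, less where a joint would pass 70% of its speed; a pose out of reach is approached as far as the arm can. A call with a gripper value outside its range is refused whole. The fingers move at their own pace and stop on an object; "squeeze" is the grip in N (left out, the last holds). Time passes only in rows, so rows that repeat a pose let the fingers close. It gives the time, the measured TCP pose, the force, the opening and the grip force at its end, in the units of the state.
- observe(): the state, without advancing time (a new reading comes with each control period).
- capture(name): name is "scene" or "top" or "wrist"; returns a dict with "color" (400x640x3 uint8, red, green, blue), "fov_y" (degrees; the focal length in pixels is half the picture's height over the tangent of half this angle, whatever the lens; pixels are square), "cx", "cy" (the principal point, pixels), "eye" and "orientation" of the camera in the world; the wrist camera has in their place "tool_from_camera" (4x4, takes a point from camera to tool coordinates, whose origin is the TCP and whose axes are the flange's). Camera axes: x right, y down, z forward; pixel columns grow to the right and rows downward; lengths in m; the calibration is good to about 2 mm. A picture is of the moment at which its call begins: read the wrist's pose just before it. There is no depth.
- sign_off(): hands the job in; it is judged then, once.
Trained networks look in a picture, given as the dict that the camera call returned (one of the last four; its "shot" number tells which), for a name from the list of things; names that differ only in an ending like _2 or _b are one class to them, and where a whole thing is asked for, a point or a joint stands for the part that bears it (a point fixed in the world has none). Each returns a list of dicts, best first, with "conf" (0 to 1); they miss things now and then, are a little off and sometimes report something else, mostly with a low value. They report only what shows in the picture. A call takes as long as a camera call.
- regions_of(target, picture): "mask" (400x640 bool, what is visible of it).
- spot_point(target, picture): "xyz" ([x, y, z] in m, in the coordinates of the camera as it stood for that picture, good to about 4 mm: a listed point, or the origin of a listed thing).
The state is a dict: "t": time; "joints": joint angles; "dq": joint speeds; "joint_torque": joint torques, N m; "tool_pos": TCP position; "tcp_rot": TCP orientation; "force": force on the tool from outside, world axes, zero at the start; "wrist_torque": the same for the moment, N m; "grip_width": finger opening in m; "grip_force": force on a finger pad.
Only numpy, scipy, OpenCV 4.12 (cv2) and the standard library are available. Lean on these libraries where they do the work, as an engineer would, in place of code of your own. Each camera call takes 0.05 s, during which the arm holds its last target. There are 200 camera calls.

### The job

One of the two orange reel bushings has a bore wide enough for the steel gauge pin on the blue base. Slide that one down over the pin until it sits fully home on the blue base, then, as it has passed, lift it off again and stand it upright in the green tray. Leave the other bushing, with the small bore, where it stands.

Things in the scene. Friction and masses are not known exactly. Their poses are not given: they have to be found in the camera images.
- bushing_wide_mid (a point): Centre (half-way up, on the axis) of the thin-walled orange plastic bushing that fits the gauge: a tube 44 mm outside diameter, 50 mm tall, bore 34 mm right through, about 50 g, standing upright and loose on the table; z is its axis. Grasp it across its outside from above.
- bushing_narrow_mid (a point): Centre (half-way up, on the axis) of the other orange bushing, same outside (44 mm diameter, 50 mm tall) but a bore of only 12 mm, so it does not fit the gauge; it stands loose on the table and is to be left alone. Which of the two stands left or right changes.
- gauge_seat (a point): Middle of the top face of the gauge's blue base (80 x 80 x 10 mm, fixed to the table), on the pin's axis. The steel pin rises 50 mm above this point: 20 mm diameter for the lowest 12 mm, then tapering to 10 mm near its tip. A bushing fully home rests on this face, its centre 25 mm above this point; z is up along the pin.
- tray_green_in (a point): Middle of the inner floor of the green open tray for passed parts: 150 x 150 mm outside, 18 mm high, walls 4 mm, fixed to the table; x and y run along its sides, z up. A bushing standing in it has its centre 25 mm above this point. An equal red tray for rejects, on the other side of the gauge, is not used; which side is green changes.

How it is judged:
By the outcome, as a careful person would: the job done as asked, in the order asked, and still so for the second after the job is handed in, with the robot touching nothing.
It also fails if it takes over 48 s, if anything falls off the work surface, if the arm or the gripper's body presses on something with over 40 N, if the wrist force passes 120 N, or if a joint passes its speed limit or range.

## Working session

There is one attempt and no reset: what is moved stays moved. The work goes in short steps, Python scripts to look and compute and a tool call to move; the robot and the scene stay as the last step left them, time stands still between calls to the robot, and variables do not carry over. Pictures are saved under pics/ and viewed, at most 10 in all, crops included, and the job is handed in when it is done.

Besides the shell and the picture viewer there is one more tool, called as name([rows], argument=value, ...), one row to a line, values as JSON. arm_command: Moves the arm, as the interface text tells. Its arguments: {"type":"object","properties":{"motion":{"type":"array","items":{"type":"array","items":{"type":"array","items":{"type":"number"}}}},"squeeze":{"type":"number"}},"required":["motion"]}

```bash
mkdir -p pics; cat > h.py <<'E'
from station import *
import numpy as np, cv2
from scipy.spatial.transform import Rotation as R
def campose(p,s=None):
    T=np.eye(4)
    if 'tool_from_camera' in p:
        T[:3,:3]=R.from_rotvec(s['tcp_rot']).as_matrix();T[:3,3]=s['tool_pos'];return T@np.array(p['tool_from_camera'])
    o=np.array(p['orientation']);T[:3,:3]=o if o.shape==(3,3) else R.from_rotvec(o).as_matrix();T[:3,3]=p['eye'];return T
def world(T,x): return (T@np.r_[x,1])[:3]
def save(p,n): cv2.imwrite(f'pics/{n}.png',p['color'][:,:,::-1])
def find(cam,names,n=2):
    s=observe();p=capture(cam);T=campose(p,s)
    for m in names:
        for d in spot_point(m,p)[:n]: print(cam,m,round(d['conf'],2),world(T,d['xyz']).round(4))
    return p,s,T
N=['bushing_wide_mid','bushing_narrow_mid','gauge_seat','tray_green_in']
E
python3 - <<'E'
from h import *
s=observe();print(s['tool_pos'],s['tcp_rot'],R.from_rotvec(s['tcp_rot']).as_matrix().round(3))
p=capture('top');print(p['orientation'],p['eye'],p['fov_y'])
save(p,'top')
for c in ['top','scene']:
    q,_,_=find(c,N)
save(q,'scene')
E
```

```text
[ 0.20417736 -0.48321244  0.23066993] [-3.07761949e+00 -6.23544843e-01  4.55479041e-04] [[ 0.921  0.389 -0.001]
 [ 0.389 -0.921  0.001]
 [ 0.    -0.001 -1.   ]]
[-2.20203881  2.149357   -0.08799706] [ 0.4563299  -0.00198562  0.99072279] 56.31744011472969
top bushing_wide_mid 0.8 [0.6752 0.1091 0.0286]
top bushing_wide_mid 0.45 [0.4655 0.2541 0.0101]
top bushing_narrow_mid 0.8 [ 0.6671 -0.1662  0.0285]
top gauge_seat 0.65 [ 0.5118 -0.054   0.0155]
top tray_green_in 0.62 [0.4685 0.251  0.01  ]
scene bushing_wide_mid 0.96 [0.6716 0.1055 0.022 ]
scene bushing_narrow_mid 0.87 [ 0.6601 -0.1665  0.029 ]
scene gauge_seat 0.72 [ 0.509  -0.0513  0.0135]
scene gauge_seat 0.29 [ 0.6608 -0.1666  0.029 ]
scene tray_green_in 0.93 [0.4598 0.2518 0.007 ]
```

View pics/top.png

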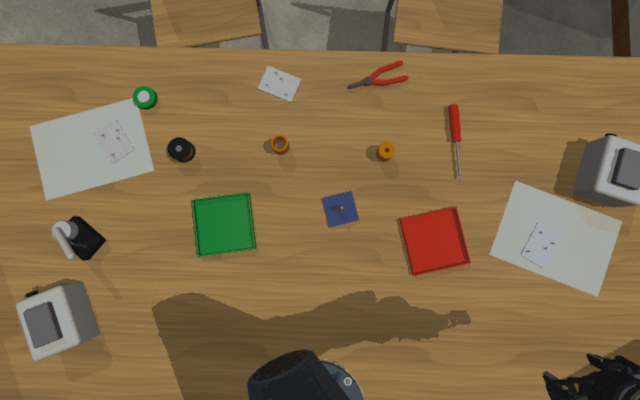

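View pics/scene.png

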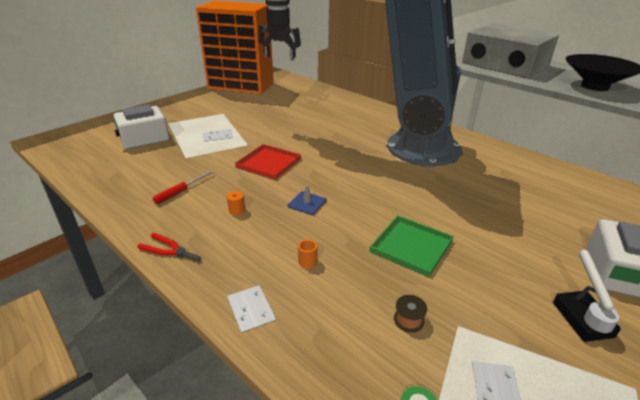

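Wide bushing (ring with a dark hole) is at top px (280,145) and the narrow one at (386,151). The gauge is at (341,209) and the green tray at (224,224), which agrees with the networks. Moving above the wide bushing.

arm_command([
  [[0.035,-0.019,0,-4,1],[0.07,-0.038,0,-8,1],[0.105,-0.057,0,-12,1],[0.14,-0.076,0,-16,1],[0.175,-0.095,0,-20,1],[0.21,-0.115,0,-25,1],[0.245,-0.134,0,-30,1],[0.28,-0.153,0,-34,1],[0.315,-0.172,0,-38,1],[0.35,-0.191,0,-42,1],[0.385,-0.21,0,-46,1],[0.42,-0.229,0,-50,1],[0.455,-0.248,0,-54,1],[0.49,-0.268,0,-58,1],[0.525,-0.287,0,-62,1],[0.56,-0.306,0,-66,1],[0.595,-0.325,0,-70,1],[0.63,-0.344,0,-74,1],[0.65,-0.355,0,-77,1],[0.66,-0.361,0,-80,1]],
])

```text
t: 2.22
tool_pos: [0.6733, 0.109, 0.2301]
tcp_rot: [-1.951, -2.462, -0.0]
force: [-0.4, -0.1, 0.7]
grip_width: 0.0855
grip_force: 0.0
```

```bash
python3 - <<'E'
from h import *
p,s,T=find('wrist',N)
print(s['t'],s['tool_pos'],R.from_rotvec(s['tcp_rot']).as_matrix().round(3),s['joints'],T.round(3))
save(p,'w1')
m=regions_of('bushing_wide_mid',p)
for d in m[:2]:
  v,u=np.where(d['mask']);print(d['conf'],u.min(),u.max(),v.min(),v.max())
E
```

```text
wrist bushing_wide_mid 0.73 [0.6762 0.1079 0.0244]
wrist bushing_narrow_mid 0.72 [ 0.6637 -0.167   0.0287]
wrist gauge_seat 0.58 [ 0.5122 -0.052   0.0103]
2.2167 [0.67330642 0.10896738 0.23010372] [[-0.228  0.974 -0.   ]
 [ 0.974  0.228  0.   ]
 [ 0.001 -0.    -1.   ]] [1.60206687e-01 5.22321853e-01 4.20316658e-01 1.46920842e+00
 5.36569270e-04 1.50057861e+00] [[ 0.974  0.217  0.072  0.655]
 [ 0.229 -0.922 -0.314  0.19 ]
 [-0.001  0.322 -0.947  0.373]
 [ 0.     0.     0.     1.   ]]
0.78 304 343 152 198
```

View pics/w1.png

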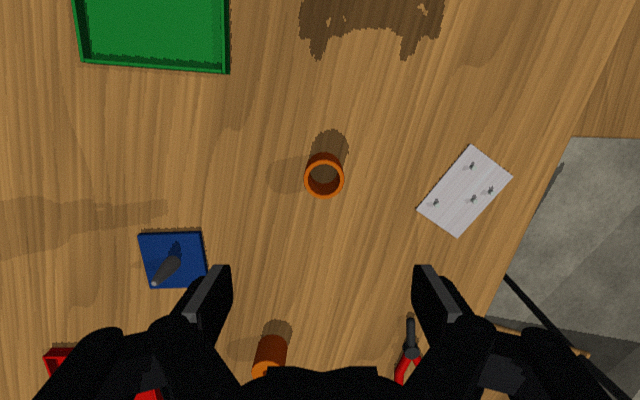

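The wrist view confirms an open thin ring, rim centre near (324,178), with gauge base at (173,260). Next: rim centre from my own ray, plus the gauge.

```bash
python3 - <<'E'
from h import *
s=observe();p=capture('wrist');T=campose(p,s);f=200/np.tan(np.radians(p['fov_y']/2))
def ray(uv,z):
    d=T[:3,:3]@np.array([(uv[0]-p['cx'])/f,(uv[1]-p['cy'])/f,1]);return T[:3,3]+d*(z-T[2,3])/d[2]
m=regions_of('bushing_wide_mid',p)[0]['mask'].astype(np.uint8)
# fit by silhouette of model cylinder: use rim sides
h=cv2.cvtColor(p['color'],cv2.COLOR_RGB2HSV)
o=cv2.inRange(h,(5,170,190),(20,255,255))&(m*255)
v,u=np.where(o); (c,a,g)=cv2.fitEllipse(cv2.convexHull(np.c_[u,v].astype(np.int32)));print(c,a,g,ray(c,.05))
b=regions_of('gauge_seat',p)
hb=cv2.inRange(h,(105,120,40),(130,255,255));cs=max(cv2.findContours(hb,0,2)[0],key=cv2.contourArea)
r=cv2.minAreaRect(cs);q=cv2.approxPolyDP(cv2.convexHull(cs),6,True)[:,0];print(q.tolist(),r,[ray(x,.01).round(4).tolist() for x in q])
E
```

```text
Traceback (most recent call last):
cv2.error: OpenCV(4.12.0) /io/opencv/modules/imgproc/src/shapedescr.cpp:356: error: (-215:Assertion failed) n >= 0 && (depth == CV_32F || depth == CV_32S) in function 'fitEllipseNoDirect'
```

```bash
python3 - <<'E'
from h import *
s=observe();p=capture('wrist');T=campose(p,s);f=200/np.tan(np.radians(p['fov_y']/2))
def ray(uv,z):
    d=T[:3,:3]@np.array([(uv[0]-p['cx'])/f,(uv[1]-p['cy'])/f,1]);return T[:3,3]+d*(z-T[2,3])/d[2]
print(ray((324,178),.05))
h=cv2.cvtColor(p['color'],cv2.COLOR_RGB2HSV)
print(h[178,300:348].tolist()[::3],h[260,150:200:12].tolist())
m=h[150:205,300:348];o=cv2.inRange(m,(3,150,170),(22,255,255))
v,u=np.where(o);print(len(u))
if len(u)>20:
  (c,a,g)=cv2.fitEllipse(cv2.convexHull(np.c_[u,v].astype(np.int32)));c=np.array(c)+(300,150);print(c,a,g,ray(c,.05))
hb=cv2.inRange(h,(100,120,40),(130,255,255));cs=max(cv2.findContours(hb,0,2)[0],key=cv2.contourArea)
q=cv2.approxPolyDP(cv2.convexHull(cs),6,True)[:,0];print(q.tolist(),[ray(x,.01).round(4).tolist() for x in q])
E
```

```text
[0.67394075 0.10613867 0.05      ]
[[16, 152, 129], [15, 147, 127], [13, 204, 144], [14, 234, 179], [10, 255, 75], [9, 247, 65], [12, 204, 70], [15, 170, 72], [18, 152, 77], [18, 139, 77], [16, 185, 69], [14, 247, 66], [9, 215, 70], [8, 215, 64], [12, 255, 130], [13, 255, 170]] [[109, 209, 83], [109, 209, 89], [0, 10, 49], [110, 187, 101], [108, 220, 96]]
306
[326.10375977 175.35295868] (37.837223052978516, 39.05130386352539) 92.92288970947266 [0.67546842 0.10944463 0.05      ]
[[201, 230], [206, 274], [189, 285], [153, 285], [140, 234]] [[0.5401, -0.004, 0.01], [0.553, -0.0663, 0.01], [0.5325, -0.0884, 0.01], [0.4852, -0.0991, 0.01], [0.4651, -0.0267, 0.01]]
```

arm_command([
  [[-0.001,0.001,0.03,0,1],[-0.001,0.001,0.065,0,1],[-0.001,0.001,0.1,0,1],[-0.001,0.001,0.13,0,1],[-0.001,0.001,0.155,0,1],[-0.001,0.001,0.18,0,1],[-0.001,0.001,0.2,0,1],[-0.001,0.001,0.214,0,1],[-0.001,0.001,0.214,0,1],[-0.001,0.001,0.214,0,0.3],[-0.001,0.001,0.214,0,0.3],[-0.001,0.001,0.214,0,0.3],[-0.001,0.001,0.214,0,0.3],[-0.001,0.001,0.214,0,0.3],[-0.001,0.001,0.214,0,0.3],[-0.001,0.001,0.214,0,0.3],[-0.001,0.001,0.214,0,0.3],[-0.001,0.001,0.214,0,0.3]],
], squeeze=30)

```text
t: 4.17
tool_pos: [0.674, 0.1052, 0.0192]
tcp_rot: [1.957, 2.455, 0.003]
force: [-1.2, -0.3, 5.9]
grip_width: 0.0433
grip_force: 30.4
```

arm_command([
  [[0,0,-0.015,0,0.3],[0,0,-0.035,0,0.3],[0,0,-0.06,0,0.3],[0,0,-0.085,0,0.3],[0,0,-0.105,0,0.3],[0,0,-0.12,0,0.3],[0,0,-0.12,0,0.3],[0,0,-0.12,0,0.3]],
])

```text
t: 4.83
tool_pos: [0.6736, 0.1052, 0.1384]
tcp_rot: [1.957, 2.456, 0.003]
force: [0.4, 0.1, -1.1]
grip_width: 0.0437
grip_force: 30.8
```

```bash
python3 - <<'E'
from h import *
p,s,T=find('wrist',N)
print(s['t'],s['tool_pos'],R.from_rotvec(s['tcp_rot']).as_matrix().round(4),s['force'])
save(p,'w2')
find('scene',N[:1]);
f=200/np.tan(np.radians(p['fov_y']/2))
TT=np.array(p['tool_from_camera']);print(TT.round(4),f,p['cx'],p['cy'])
E
```

```text
wrist bushing_wide_mid 0.91 [0.6709 0.1102 0.1432]
wrist gauge_seat 0.79 [ 0.5111 -0.0528  0.0107]
4.8333 [0.67355378 0.10521912 0.13836408] [[-2.234e-01  9.747e-01  2.300e-03]
 [ 9.747e-01  2.234e-01  5.000e-04]
 [-0.000e+00  2.300e-03 -1.000e+00]] [ 0.42503503  0.12319438 -1.08522292]
scene bushing_wide_mid 0.68 [0.6694 0.1108 0.1404]
[[ 1.000e-04 -9.465e-01 -3.227e-01  8.320e-02]
 [ 1.000e+00  4.000e-04 -8.000e-04  4.000e-04]
 [ 9.000e-04 -3.227e-01  9.465e-01 -1.427e-01]
 [ 0.000e+00  0.000e+00  0.000e+00  1.000e+00]] 314.0783462007762 321.53004561435654 203.1190868713254
```

View pics/w2.png

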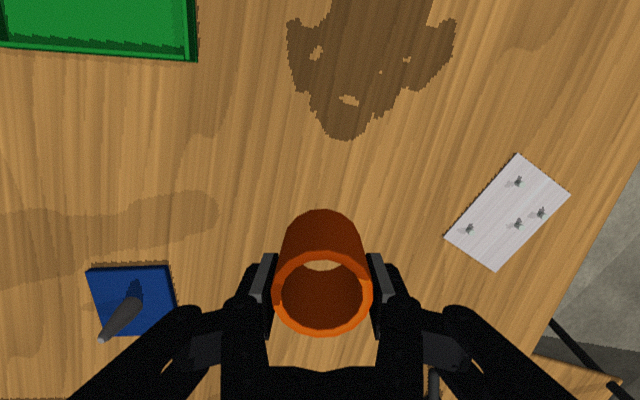

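The bushing hangs upright between the pads (rim centre px (322,293)), axis about 5 mm along +x of the tool. Carrying it above the pin.

arm_command([
  [[-0.004,-0.006,0,0,0.3],[-0.012,-0.019,0,0,0.3],[-0.023,-0.036,0,0,0.3],[-0.036,-0.056,0,0,0.3],[-0.049,-0.077,0,0,0.3],[-0.062,-0.098,0,0,0.3],[-0.075,-0.118,0,0,0.3],[-0.088,-0.138,0,0,0.3],[-0.1,-0.157,0,0,0.3],[-0.11,-0.173,0,0,0.3],[-0.117,-0.184,0,0,0.3],[-0.121,-0.19,0,0,0.3],[-0.122,-0.192,0,0,0.3],[-0.122,-0.192,0,0,0.3],[-0.122,-0.192,0,0,0.3]],
])

```text
t: 6.43
tool_pos: [0.5137, -0.0564, 0.1373]
tcp_rot: [1.957, 2.457, 0.001]
force: [0.1, 1.1, -0.4]
grip_width: 0.0435
grip_force: 30.8
```

```bash
python3 - <<'E'
from h import *
p,s,T=find('wrist',[N[0],N[2]])
print(s['t'],s['tool_pos'],s['force'],s['grip_width'])
save(p,'w3')
q,_,_=find('scene',[N[0],N[2]]); a,_,_=find('top',[N[0],N[2]])
c=np.hstack([cv2.resize(q['color'][140:240,250:370],None,fx=3.3,fy=4,interpolation=2)[:,:,::-1],cv2.resize(p['color'],None,fx=.625,fy=1)[:,:,::-1]]);cv2.imwrite('pics/c3.png',cv2.resize(np.hstack([cv2.resize(q['color'][150:230,250:370],(400,267),interpolation=2)[:,:,::-1],cv2.resize(p['color'],(400,267))[:,:,::-1]]),(800,267)))
E
```

```text
wrist bushing_wide_mid 0.91 [ 0.5094 -0.0529  0.1413]
wrist gauge_seat 0.94 [ 0.5112 -0.0516  0.0104]
6.4333 [ 0.51372896 -0.05636011  0.1373456 ] [ 0.07481962  1.06658583 -0.37484228] 0.043505889908035195
scene bushing_wide_mid 0.73 [ 0.5108 -0.0534  0.1417]
scene gauge_seat 0.97 [ 0.5085 -0.0509  0.0093]
```

View pics/w3.png

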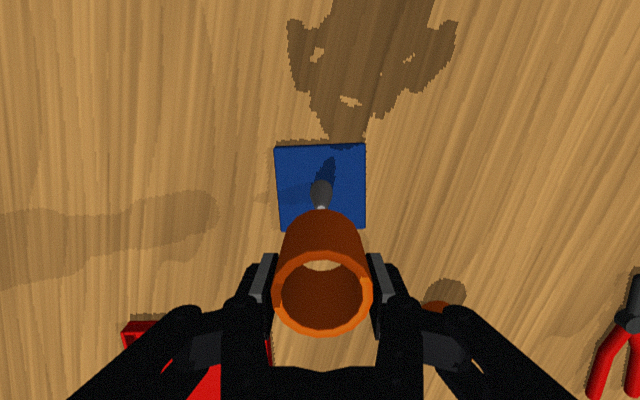

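View pics/c3.png

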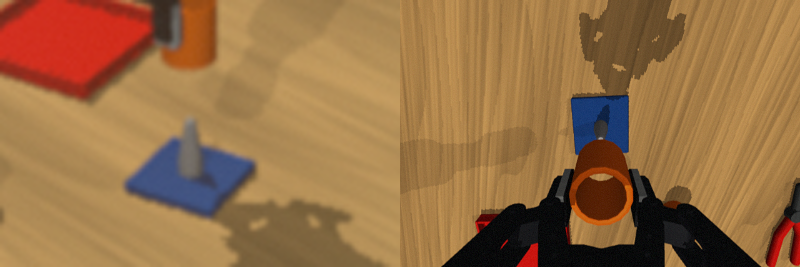

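arm_command([
  [[0.002,0,0.01,0,0.3],[0.002,0,0.025,0,0.3],[0.002,0,0.04,0,0.3],[0.002,0,0.05,0,0.3],[0.002,0,0.056,0,0.3],[0.002,0,0.062,0,0.3],[0.002,0,0.068,0,0.3],[0.002,0,0.074,0,0.3],[0.002,0,0.08,0,0.3],[0.002,0,0.085,0,0.3],[0.002,0,0.09,0,0.3],[0.002,0,0.094,0,0.3],[0.002,0,0.098,0,0.3],[0.002,0,0.101,0,0.3],[0.002,0,0.103,0,0.3],[0.002,0,0.103,0,0.3]],
])

```text
t: 8.22
tool_pos: [0.5124, -0.0547, 0.0339]
tcp_rot: [-1.957, -2.457, 0.0]
force: [0.4, 0.5, -1.0]
grip_width: 0.0431
grip_force: 30.8
```

arm_command([
  [[0,0,0.001,0,0.3],[0,0,0.002,0,0.3],[0,0,0.003,0,0.3],[0,0,0.004,0,0.3],[0,0,0.005,0,0.3],[0,0,0.005,0,0.3],[0,0,0.005,0,0.3]],
])

```text
t: 8.8
tool_pos: [0.5126, -0.0547, 0.0293]
tcp_rot: [-1.958, -2.457, -0.0]
force: [-0.2, -0.0, -1.3]
grip_width: 0.0435
grip_force: 30.8
```

```bash
python3 - <<'E'
from h import *
q,s,_=find('scene',[N[0],N[2]]);p=capture('wrist')
print(s['force'],s['tool_pos'])
cv2.imwrite('pics/c4.png',np.hstack([cv2.resize(q['color'][150:230,250:370],(400,267),interpolation=2)[:,:,::-1],cv2.resize(p['color'][200:360,200:440],(400,267),interpolation=2)[:,:,::-1]]))
E
```

```text
scene bushing_wide_mid 0.74 [ 0.5086 -0.0513  0.0367]
scene gauge_seat 0.62 [ 0.5091 -0.0521  0.012 ]
[-0.16958891 -0.04989639 -1.31156665] [ 0.51264735 -0.05471447  0.02930208]
```

View pics/c4.png

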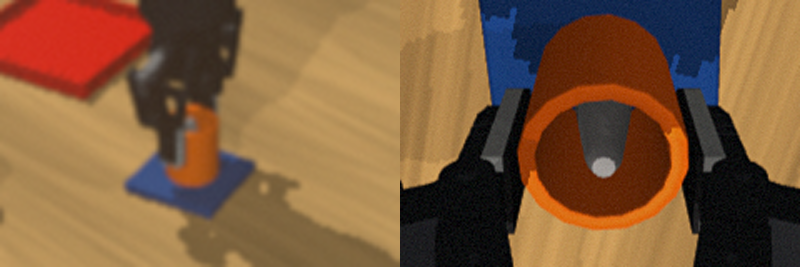

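The pin tip shows centred in the bore, and the bushing is right at the base but not yet pressing. Going down to contact.

arm_command([
  [[0,0,0.0005,0,0.3],[0,0,0.001,0,0.3],[0,0,0.0015,0,0.3],[0,0,0.002,0,0.3],[0,0,0.0025,0,0.3],[0,0,0.0025,0,0.3]],
])

```text
t: 9.5
tool_pos: [0.5127, -0.0547, 0.029]
tcp_rot: [1.957, 2.456, 0.001]
force: [-9.8, -0.4, 28.5]
grip_width: 0.0436
grip_force: 33.1
```

Contact at the expected height (bottom at z≈0.010). Easing off, releasing so it rests freely, and re-centring.

arm_command([
  [[0,0,-0.002,0,0.3],[0,0,-0.002,0,0.4],[0,0,-0.002,0,0.7],[0,0,-0.002,0,0.7],[0,0,-0.002,0,0.7],[0,0,-0.002,0,0.7],[0,0,-0.002,0,0.7],[0,0,-0.002,0,0.7],[0.002,0,-0.002,0,0.7],[0.004,0,-0.002,0,0.7],[0.004,0,-0.002,0,0.7],[0.004,0,-0.002,0,0.7]],
])

```text
t: 10.5
tool_pos: [0.5117, -0.0507, 0.0288]
tcp_rot: [-1.957, -2.457, -0.0]
force: [-0.7, 0.3, 0.6]
grip_width: 0.0595
grip_force: 0.0
```

```bash
python3 - <<'E'
from h import *
q,s,_=find('scene',[N[0],N[2]]);p,_,_=find('wrist',[N[0],N[2]])
print(s['force'],s['tool_pos'],s['grip_width'])
cv2.imwrite('pics/c5.png',np.hstack([cv2.resize(q['color'][150:230,250:370],(400,267),interpolation=2)[:,:,::-1],cv2.resize(p['color'][200:360,200:440],(400,267),interpolation=2)[:,:,::-1]]))
E
```

```text
scene gauge_seat 0.62 [ 0.5082 -0.0542  0.0129]
wrist bushing_wide_mid 0.68 [ 0.509  -0.0489  0.0344]
[-0.68319459  0.30902832  0.62503013] [ 0.51167103 -0.05068334  0.02879918] 0.05951928361852842
```

View pics/c5.png

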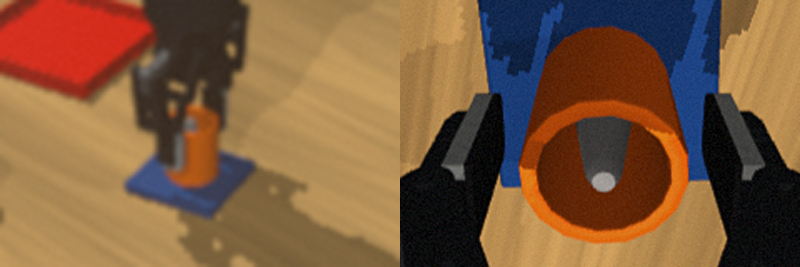

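It stands free and flat on the base around the pin, mid z≈0.0344. Regripping and lifting.

arm_command([
  [[0,0,0,0,0.3],[0,0,0,0,0.3],[0,0,0,0,0.3],[0,0,0,0,0.3],[0,0,0,0,0.3],[0,0,0,0,0.3],[0,0,0,0,0.3],[0,0,-0.004,0,0.3],[0,0,-0.012,0,0.3],[0,0,-0.022,0,0.3],[0,0,-0.034,0,0.3],[0,0,-0.046,0,0.3],[0,0,-0.06,0,0.3],[0,0,-0.075,0,0.3],[0,0,-0.09,0,0.3],[0,0,-0.1,0,0.3],[0,0,-0.108,0,0.3],[0,0,-0.11,0,0.3],[0,0,-0.11,0,0.3]],
])

```text
t: 12.38
tool_pos: [0.512, -0.0509, 0.1393]
tcp_rot: [1.957, 2.456, 0.001]
force: [-0.5, 0.3, 0.5]
grip_width: 0.0434
grip_force: 30.7
```

```bash
python3 - <<'E'
from h import *
p,s,_=find('wrist',[N[0],N[3]]);find('scene',[N[0],N[3]]);find('top',[N[3]])
print(s['force'],s['tool_pos'],s['grip_width'],R.from_rotvec(s['tcp_rot']).as_matrix().round(4).tolist())
E
```

```text
wrist bushing_wide_mid 0.81 [ 0.5098 -0.0485  0.1473]
wrist tray_green_in 0.61 [ 0.5119 -0.0514  0.1442]
scene bushing_wide_mid 0.52 [ 0.5106 -0.051   0.1431]
scene tray_green_in 0.82 [0.4637 0.2529 0.008 ]
top tray_green_in 0.59 [0.4672 0.2499 0.0051]
[-0.54037602  0.33803078  0.49892387] [ 0.51198637 -0.05085718  0.13931266] 0.043399741537390575 [[-0.2233, 0.9747, 0.0009], [0.9747, 0.2233, 0.0], [-0.0002, 0.0009, -1.0]]
```

arm_command([
  [[0.005,0,0,0,0.3],[0.015,0.001,0,0,0.3],[0.03,0.002,0,0,0.3],[0.05,0.004,0,0,0.3],[0.072,0.005,0,0,0.3],[0.095,0.007,0,0,0.3],[0.12,0.009,0,0,0.3],[0.145,0.011,0,0,0.3],[0.17,0.013,0,0,0.3],[0.195,0.015,0,0,0.3],[0.22,0.017,0,0,0.3],[0.242,0.018,0,0,0.3],[0.262,0.02,0,0,0.3],[0.278,0.021,0,0,0.3],[0.29,0.022,0,0,0.3],[0.298,0.022,0,0,0.3],[0.303,0.022,0,0,0.3],[0.303,0.022,0,0,0.3]],
])

```text
t: 14.28
tool_pos: [0.4652, 0.2501, 0.1388]
tcp_rot: [-1.957, -2.458, 0.0]
force: [0.3, -0.0, -1.1]
grip_width: 0.0436
grip_force: 30.7
```

arm_command([
  [[0,0,0.01,0,0.3],[0,0,0.025,0,0.3],[0,0,0.045,0,0.3],[0,0,0.065,0,0.3],[0,0,0.08,0,0.3],[0,0,0.092,0,0.3],[0,0,0.1,0,0.3],[0,0,0.105,0,0.3],[0,0,0.108,0,0.3],[0,0,0.109,0,0.3],[0,0,0.11,0,0.3],[0,0,0.11,0,0.3]],
])

```text
t: 15.28
tool_pos: [0.4658, 0.2495, 0.0292]
tcp_rot: [1.958, 2.457, 0.001]
force: [-0.0, 0.1, -0.2]
grip_width: 0.0435
grip_force: 30.7
```

```bash
python3 - <<'E'
from h import *
q,s,_=find('scene',[N[0],N[3]]);p,_,_=find('wrist',[N[0]])
print(s['force'],s['tool_pos'],s['grip_width'])
cv2.imwrite('pics/c6.png',np.hstack([cv2.resize(q['color'][190:290,340:490],(400,267),interpolation=2)[:,:,::-1],cv2.resize(p['color'],(400,267),interpolation=2)[:,:,::-1]]))
E
```

```text
scene bushing_wide_mid 0.78 [0.4643 0.2496 0.0364]
scene tray_green_in 0.96 [0.4598 0.251  0.0037]
scene tray_green_in 0.66 [ 0.5102 -0.0536  0.0131]
wrist bushing_wide_mid 0.96 [0.465  0.2496 0.0364]
[-0.00202891  0.13787469 -0.17964146] [0.46581982 0.24953826 0.02922372] 0.04348888326375982
```

View pics/c6.png

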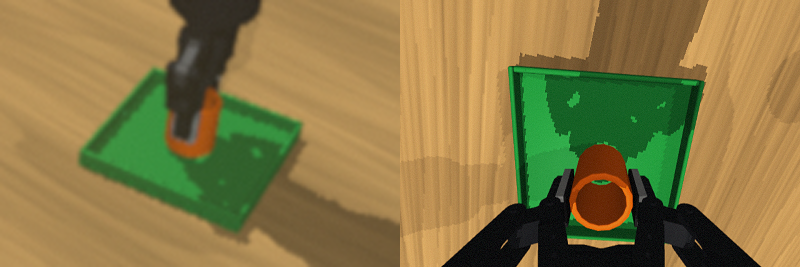

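Bushing is held mid-tray, a few mm above the floor. Lowering to contact.

arm_command([
  [[0,0,0.001,0,0.3],[0,0,0.002,0,0.3],[0,0,0.003,0,0.3],[0,0,0.004,0,0.3],[0,0,0.005,0,0.3],[0,0,0.005,0,0.3]],
])

```text
t: 16.03
tool_pos: [0.4653, 0.2494, 0.0236]
tcp_rot: [-1.958, -2.457, 0.001]
force: [-0.4, -0.1, -0.4]
grip_width: 0.0432
grip_force: 30.7
```

arm_command([
  [[0,0,0.0005,0,0.3],[0,0,0.001,0,0.3],[0,0,0.0015,0,0.3],[0,0,0.0015,0,0.3]],
])

```text
t: 16.37
tool_pos: [0.4655, 0.2495, 0.023]
tcp_rot: [1.958, 2.457, 0.001]
force: [-2.0, -2.1, 8.1]
grip_width: 0.0437
grip_force: 31.4
```

arm_command([
  [[0,0,0,0,0.4],[0,0,0,0,0.6],[0,0,0,0,0.75],[0,0,0,0,0.75],[0,0,0,0,0.75],[0,0,0,0,0.75],[0,0,0,0,0.75],[0,0,-0.005,0,0.75],[0,0,-0.015,0,0.75],[0,0,-0.03,0,0.75],[0,0,-0.05,0,0.75],[0,0,-0.075,0,0.75],[0,0,-0.1,0,0.75],[0,0,-0.125,0,0.75],[0,0,-0.14,0,0.75],[0,0,-0.15,0,0.75],[0,0,-0.15,0,0.75],[0,0,-0.15,0,0.75]],
])

```text
t: 17.87
tool_pos: [0.4655, 0.2494, 0.1725]
tcp_rot: [1.958, 2.457, 0.001]
force: [0.1, -0.7, 0.2]
grip_width: 0.0644
grip_force: 0.0
```

```bash
python3 - <<'E'
from h import *
q,s,_=find('scene',N[:2]+[N[3]]);p,_,_=find('wrist',[N[0],N[3]])
print(s['t'],s['force'],s['tool_pos'],s['grip_width'])
cv2.imwrite('pics/c7.png',np.hstack([cv2.resize(q['color'],(400,250))[:,:,::-1],cv2.resize(p['color'],(400,250))[:,:,::-1]]))
E
```

```text
scene bushing_wide_mid 0.74 [0.4662 0.249  0.0284]
scene bushing_narrow_mid 0.89 [ 0.6618 -0.1664  0.0276]
scene bushing_narrow_mid 0.69 [0.4623 0.2467 0.0285]
scene tray_green_in 0.71 [0.4617 0.2557 0.0063]
wrist bushing_wide_mid 0.6 [0.4653 0.2489 0.0299]
wrist tray_green_in 0.73 [0.4628 0.2522 0.0031]
17.8667 [ 0.09506187 -0.74430448  0.17470178] [0.46554843 0.24943466 0.17254355] 0.06436647322865789
```

View pics/c7.png

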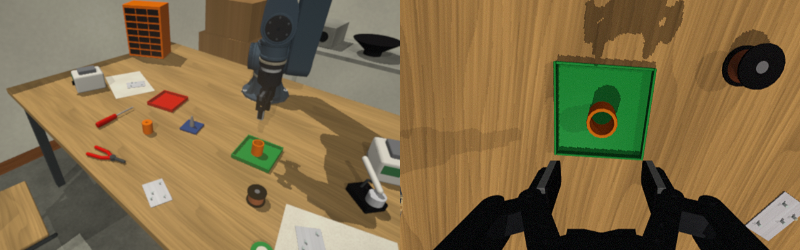

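The bushing stands upright in the green tray (right panel px (602,122)), the narrow one is untouched, and the gripper is clear.

```bash
python3 -c "
from station import *
print(sign_off())"
```

```text
the job is handed in; nothing more can be done
None
```

The wide-bore bushing was seated fully home on the gauge, released there, then lifted off and stood upright in the green tray; the narrow one was left alone, and the job was handed in at about 18 s (no verdict was returned).

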